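Level the worktop shelf with its push-and-turn foot

TASK

This little worktop shelf is out of level. Take the spirit level out of the crate of odds and ends, leaving the other things in the crate, lay it lengthwise on the middle of the shelf, vial up, and press it down firmly for a moment so that it beds flat, then let go of it. Then push down the knob of the levelling foot and turn it, pushed down, until the bubble stands between the two lines, and finish still holding the knob pushed down there, so that I can tighten the lock nut from below.

Things in the scene. Friction and masses are not known exactly. Their poses are not given: they have to be found in the camera images.
- level: spirit level, plain aluminium bar with black end caps, 180 long x 24 wide x 38 high, about 0.25 kg. It lies on its base, vial up, in one of the crate's three lanes, its length roughly along the crate's. Origin: centre of its underside; x along its length, z up. Vial in the middle of its top, seen from above: yellowish liquid, two black lines 23 apart, pale bubble 16 long. Grip it across its width.
- bubble_mid (a point): middle of the bubble, at the top of the vial. It runs along the level's x, 18 mm either way from the vial's middle, to the higher end: 1 mm for each 0.001 rad of slope; it settles in about 0.5 s. It stands between the two lines when its middle is within 4 mm of the vial's middle.
- vial_mid (a point): middle of the vial, midway between its two lines, 38 above the level's underside; same axes as the level (x along its length)
- shelf_mid (a point): middle of the shelf's wooden top surface, 78 above the worktop; z square to the board, y along its length, x across it. The surface is clear round here for 85 to either side along x, 110 towards +y, 150 towards -y
- shelf_board: the shelf: wooden board 460 (y) x 190 (x) x 18 thick, plates stowed beneath. Origin: its pivot, in mid thickness, 190 from the middle towards +y, over a fixed trestle; a beaker and a spice jar (98 high) are fixed on that end. The -y end rests on the levelling foot, 195 from the middle. At the start the -y end is always the low one, by 2 to 6 mm.
- knob_top (a point): centre of the top of the levelling foot's knob: round, black, fluted, 44 in diameter, 32 high, axis upright, above the board near its -y end. Its top stands 136 above the worktop, its underside 26 above the board; it keeps this height as the board moves. Grip it across from above at any yaw.
- foot_knob: the same knob (origin: centre of its underside). Pushed down and turned clockwise seen from above it raises the board's -y end, 16 mm a turn (bubble 6.6 mm per rad); anticlockwise lowers it. A start needs 0.9 to 2.2 rad clockwise. Its toothed clutch may lose up to 0.4 rad before it meshes, 0.1 on reversing. Not pushed, it spins freely, so a hand can swing back without letting go.
- knob_press (a joint): how far the knob is pushed down, m: 0 = up, 0.008 = at its stop. The clutch begins to catch at 0.004 and drives well from 0.006 to 0.008. Pushing takes 7 N at 0.006 and 8 N at 0.008, up to 6 N more while a tooth rides on a tooth; turning the foot takes about 0.1 N m. It springs up when released.
- crate: fixed open wooden crate, 322 (its x) x 256 (its y) x 55 high, walls and floor 6 thick. Origin: centre of its underside, on the worktop. Three lanes along its x, 68 apart, hold the level, the whetstone and the teaspoon in any order; a salt shaker (fixed), a pot brush and a spice jar stand at its +x end.
- whetstone: grey whetstone on a wooden holder, 160 x 52 x 26, in the crate; stays there. Origin: centre of its underside
- spoon: teaspoon, 132 x 26 x 9, in the crate; stays there. Origin: centre of its underside
- pot_brush: wooden pot brush, 40 across x 60 high, stands in the crate; stays there. Origin: centre of its underside
- crate_jar: small spice jar with red cap, 41 across x 105 high, stands in the crate; stays there. Origin: centre of its underside
Things that resemble listed ones, but are neither listed nor needed, are in the scene too. There is more than one size of the pot_brush; the job needs the smaller.

How it is judged:
By the outcome, as a careful person would: the job done as asked, in the order asked, and still so for the second after the job is handed in, while the arm keeps its last pose, push and grip.
It also fails if it takes over 61 s, if anything falls off the work surface, if the arm or the gripper's body presses on something with over 40 N, if the wrist force passes 120 N, or if a joint passes its speed limit or range.

ROBOT

A 7-joint arm with a two-finger parallel gripper is mounted at the origin on a cart in front of the work surface, level with it; the furniture and walls round the work are solid. World frame = base frame: x ahead of the robot, y to its left, z up, the work surface at z = 0. Lengths are in m, angles in rad, forces in N, time in s.
With the tool pointing down it reaches from about 0.4 to 0.85 m from the base axis. Payload 4.5 kg.
Tool frame: the origin (TCP) lies on the centre line of the jaws, within the pads' length; the fingertips stand 17 mm ahead of it and the grasp point (between the pads) lies 2 mm behind it; z points along the fingers, y is the line along which they close (so a half turn about z gives the same grasp; the last joint's range is limited). The gripper opens to 85 mm and grips with 20 to 120 N. Pads are 22 mm wide; open, the fingers measure 114 mm over their backs; the gripper's body (76 mm by 85 mm) begins 54 mm behind the grasp point. The pads swing forward as they close: fully open they stand 13 mm farther back than shut.
Start: joints at [1.276, 0.689, -0.195, 1.565, 0.157, 0.902, -0.215], TCP at [0.202, -0.592, 0.248] pointing down, gripper open.
Joint ranges: [-3.01, 3.01], [-0.46, 2.08], [-1.47, 1.51], [0.13, 2.56], [-1, 4.14], [0.04, 2.09], [-2.66, 2.66]. Speed limits (rad/s): [2.57, 2.57, 3.14, 3.14, 3.14, 3.14, 3.14].

INTERFACE

Orientations are given as a unit quaternion [w, x, y, z].
In Python, from plant import sense, capture, finish_job gives the robot as it stands.
- The arm moves only by the tool jog_arm, never from a script. Its argument "motion" is one flat list of numbers, 7 for each row, row after row: the turn, a rotation vector about the tool's x, y, z in degrees, then the shift along the tool's x, y, z in cm, then the closure, from -1 (fully open) to 1 (shut), so that 0 is half open. A call has 1 to 20 rows; each row is the pose to reach, as a shift and turn from the pose commanded when the call began, along the tool's axes at that moment; what a row does not reach only later rows make up. A row lasts 1/12 s, in which the tool goes at most 41.7 mm and 7.16 degrees, less where a joint would pass 70% of its speed; a pose out of reach is approached as far as the arm can. A call with a gripper value outside its range is refused whole. The fingers move at their own pace and stop on an object; "grip_force" is the grip in N (left out, the last holds). Time passes only in rows, so rows that repeat a pose let the fingers close. It gives the time, the measured TCP pose, the force, the opening and the grip force at its end, in the units of the state.
- sense(): the state, without advancing time (a new reading comes with each control period).
- capture(name): name is "side" or "top" or "wrist"; returns a dict with "image" (480x640x3 uint8, blue, green, red), "z_map" (480x640 float32, m along the optical axis (not along the pixel's ray), 0 where there is no reading), "fov_y" (degrees; the focal length in pixels is half the picture's height over the tangent of half this angle, whatever the lens; pixels are square), "cx", "cy" (the principal point, pixels), "xyz" and "orientation" of the camera in the world; the wrist camera has in their place "T_tool_cam" (4x4, takes a point from camera to tool coordinates, whose origin is the TCP and whose axes are the flange's). Camera axes: x right, y up, looking along -z (the intrinsics and any distortion apply to the point x, -y, -z); pixel columns grow to the right and rows downward; lengths in m; the calibration is good to about 2 mm. A picture is of the moment at which its call begins: read the wrist's pose just before it.
- finish_job(): hands the job in; it is judged then, once.
The state is a dict: "clock": time; "joints": joint angles; "joint_velocities": joint speeds; "joint_torque": joint torques, N m; "tcp_pos": TCP position; "tool_rot": TCP orientation; "ft_force": force on the tool from outside, world axes, zero at the start; "moment": the same for the moment, N m; "width": finger opening in m; "gripper_force": force on a finger pad.
Only numpy, scipy, OpenCV 4.12 (cv2) and the standard library are available. Lean on these libraries where they do the work, as an engineer would, in place of code of your own. Each camera call takes 0.05 s, during which the arm holds its last target. There are 200 camera calls.

## Working session

There is one attempt and no reset: what is moved stays moved. The work goes in short steps, Python scripts to look and compute and a tool call to move; the robot and the scene stay as the last step left them, time stands still between calls to the robot, and variables do not carry over. Pictures are saved under pics/ and viewed, at most 10 in all, crops included, and the job is handed in when it is done.

Besides the shell and the picture viewer there is one more tool, called by a JSON object that holds its "name" and its "arguments", one argument or row to a line. jog_arm: Moves the arm, as the interface text tells. Its arguments: {"type":"object","properties":{"motion":{"type":"array","items":{"type":"number"}},"grip_force":{"type":"number"}},"required":["motion"]}

```bash
mkdir -p pics; cat > h.py <<'E'
import numpy as np, cv2
from plant import sense, capture, finish_job
from scipy.spatial.transform import Rotation as R
def rot(q): return R.from_quat([q[1],q[2],q[3],q[0]]).as_matrix()
def cam(name):
    s=sense(); c=capture(name)
    if name=="wrist":
        T=np.eye(4);T[:3,:3]=rot(s["tool_rot"]);T[:3,3]=s["tcp_pos"];T=T@np.array(c["T_tool_cam"])
        c["Rw"],c["tw"]=T[:3,:3],T[:3,3]
    else: c["Rw"],c["tw"]=rot(c["orientation"]),np.array(c["xyz"])
    c["f"]=240/np.tan(np.radians(c["fov_y"])/2)
    return c
def ray(c,u,v): 
    return c["Rw"]@np.array([(u-c["cx"])/c["f"],-(v-c["cy"])/c["f"],-1])
def atz(c,u,v,z):
    d=ray(c,u,v); return c["tw"]+d*(z-c["tw"][2])/d[2]
def pt(c,u,v):
    return c["tw"]+ray(c,u,v)*float(np.median(c["z_map"][int(v)-1:int(v)+2,int(u)-1:int(u)+2]))
def proj(c,p):
    q=c["Rw"].T@(np.array(p)-c["tw"]); return c["cx"]+c["f"]*q[0]/-q[2], c["cy"]+c["f"]*q[1]/q[2]
E
python3 - <<'E'
from h import *
import pickle
s=sense();print({k:np.round(v,3) for k,v in s.items()})
for n in("top","side"):
    c=cam(n);cv2.imwrite(f"pics/{n}0.png",c["image"]);pickle.dump(c,open(n+".pkl","wb"));print({k:v for k,v in c.items() if k not in("image","z_map")})
E
```

```text
{'clock': np.float64(0.0), 'joints': array([ 1.276,  0.69 , -0.194,  1.566,  0.157,  0.903, -0.215]), 'joint_velocities': array([ 0.   ,  0.001,  0.   , -0.001, -0.002,  0.001, -0.001]), 'joint_torque': array([ 0.0000e+00, -5.3960e+01, -1.2670e+00, -1.5854e+01,  9.0000e-03,
        9.0000e-03, -0.0000e+00]), 'tcp_pos': array([ 0.202, -0.591,  0.247]), 'tool_rot': array([-0.001,  0.987,  0.164, -0.   ]), 'ft_force': array([-0.213,  0.654, -0.274]), 'moment': array([ 0.036, -0.007, -0.013]), 'gripper_force': np.float64(0.0), 'width': np.float64(0.085)}
{'fov_y': 55.45316757727787, 'cx': 325.44632170695235, 'cy': 239.4993129377744, 'xyz': array([0.26931029, 0.11632677, 1.41968042]), 'orientation': array([ 0.70683125,  0.0758857 , -0.07413367, -0.69938198]), 'Rw': array([[ 0.0107381 ,  0.9774387 , -0.21094617],
       [-0.99994144,  0.01021242, -0.00358127],
       [-0.0013462 ,  0.21097227,  0.97749112]]), 'tw': array([0.26931029, 0.11632677, 1.41968042]), 'f': np.float64(456.6177510771091)}
{'fov_y': 50.25919098786211, 'cx': 324.20819944991246, 'cy': 246.57875855940054, 'xyz': array([-0.07769228,  1.15374503,  0.61742419]), 'orientation': array([-0.22510511, -0.15035726,  0.52669162,  0.80580166]), 'Rw': array([[-0.85344077,  0.20439633, -0.47943821],
       [-0.52116397, -0.34384724,  0.78112559],
       [-0.0051943 ,  0.91651035,  0.39997726]]), 'tw': array([-0.07769228,  1.15374503,  0.61742419]), 'f': np.float64(511.6569683751414)}
```

View pics/top0.png

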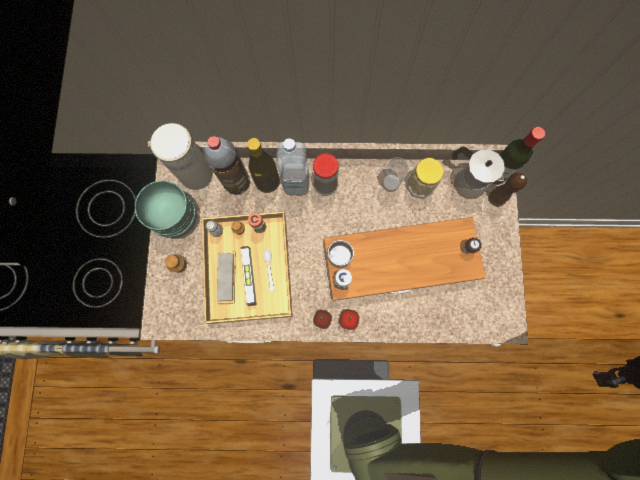

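View pics/side0.png

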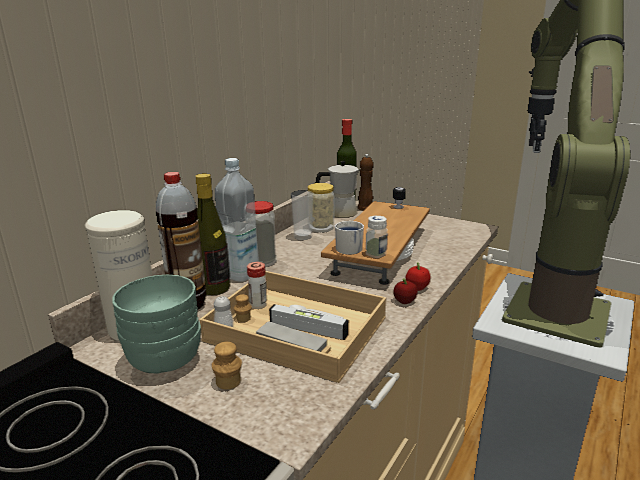

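The top view shows the crate with its three lanes: whetstone at (226,277), level at (248,275) with its yellow vial, and spoon at (269,270). The shelf board is at (405,260), with the knob at (473,245). The level is the only bar with a vial and black caps. The pot brush in the crate is at (237,228), and the larger one is outside at (175,263). I'll confirm with an enlarged crop.

```bash
python3 - <<'E'
from h import *
import pickle
c=pickle.load(open("top.pkl","rb"));im=c["image"]
a=cv2.resize(im[205:325,195:300],None,fx=4.8,fy=4.8,interpolation=cv2.INTER_CUBIC)
b=cv2.resize(im[210:310,440:495],None,fx=4.8,fy=4.8,interpolation=cv2.INTER_CUBIC)
b=cv2.copyMakeBorder(b,0,a.shape[0]-b.shape[0],0,0,cv2.BORDER_CONSTANT)
cv2.imwrite("pics/crop1.png",np.hstack([a,b]))
for n,u,v in [("lvl a",243.5,250),("lvl mid",248,275),("lvl b",252,300),("knob",473,243),("board",410,260),("board far corner",476,222),("b",484,273),("b3",327,238),("b4",333,297)]:
    print(n,np.round(pt(c,u,v),3))
E
```

```text
lvl a [0.531 0.372 0.044]
lvl mid [0.454 0.355 0.043]
lvl b [0.378 0.339 0.047]
knob [ 0.54  -0.302  0.139]
board [ 0.499 -0.131  0.076]
board far corner [ 0.638 -0.36   0.002]
b [ 0.463 -0.351  0.072]
b3 [0.563 0.117 0.079]
b4 [0.387 0.097 0.077]
```

View pics/crop1.png

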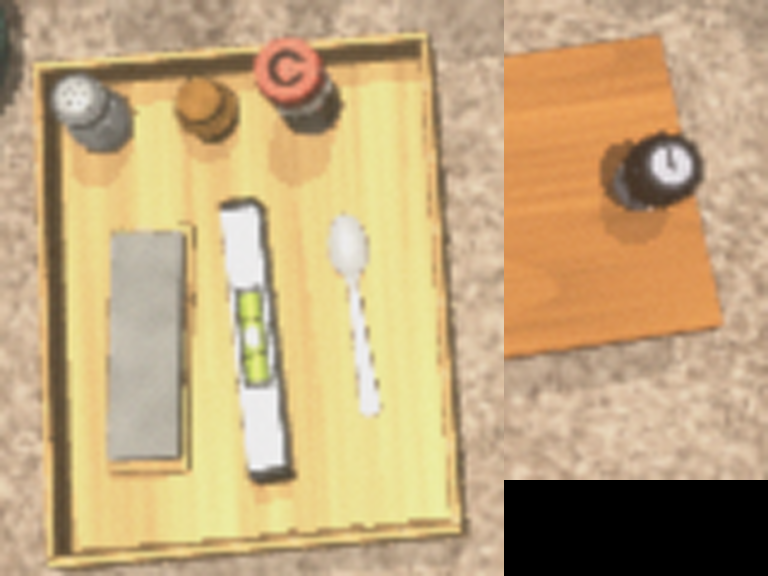

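The crop confirms the level: black-capped bar with a yellow vial, ends at about (241,203) and (271,475) in the crop. The knob top is at (670,163) in the crop.

```bash
python3 - <<'E'
from h import *
import pickle
c=pickle.load(open("top.pkl","rb"))
a=atz(c,245.2,247.3,.044);b=atz(c,251.5,304,.044)
print("level",a,b,(a+b)/2,np.linalg.norm(a-b),"yaw",np.degrees(np.arctan2(*(a-b)[[1,0]])))
k=atz(c,474.6,244,.136);print("knob",k)
# board by depth mask in orange colour
X=[];im=c["image"].astype(int)
for v in range(200,320):
  for u in range(320,495):
    B,G,R_=im[v,u]
    z=c["z_map"][v,u]
    if z>0:
      p=c["tw"]+ray(c,u,v)*z
      if .062<p[2]<.09 and R_>130 and R_-B>70: X.append(p)
X=np.array(X);print(len(X))
r=cv2.minAreaRect((X[:,:2]*1000).astype(np.float32));print(r);print(cv2.boxPoints(r))
A=np.c_[X[:,:2],np.ones(len(X))];print(np.linalg.lstsq(A,X[:,2],rcond=None)[0])
s=sense();print(rot(s["tool_rot"]))
E
```

```text
level [0.53910149 0.36757146 0.044     ] [0.36648412 0.34045292 0.044     ] [0.4527928  0.35401219 0.044     ] 0.17473458258354982 yaw 8.92830822772922
knob [ 0.53759609 -0.30695473  0.136     ]
8409
((480.9672546386719, -118.18914794921875), (246.97976684570312, 459.40118408203125), 9.065306663513184)
[[ 322.8282    89.18525]
 [ 395.21152 -364.47772]
 [ 639.1063  -325.56354]
 [ 566.723    128.09943]]
[-0.00074131  0.00977561  0.07792424]
[[ 9.46417304e-01  3.22945550e-01 -6.76597478e-04]
 [ 3.22946231e-01 -9.46416017e-01  1.56649870e-03]
 [-1.34448907e-04 -1.70106608e-03 -9.99998544e-01]]
```

{"name": "jog_arm", "arguments": {
  "motion": [0,0,0,37.7,-33.8,-3,0,0,0,0,37.7,-33.8,-3,0,0,0,0,37.7,-33.8,-3,0,0,0,0,37.7,-33.8,-3,0,0,0,0,37.7,-33.8,-3,0,0,0,0,37.7,-33.8,-3,0,0,0,0,37.7,-33.8,-3,0,0,0,0,37.7,-33.8,-3,0,0,0,0,37.7,-33.8,-3,0,0,0,0,37.7,-33.8,-3,0,0,0,0,37.7,-33.8,-3,0,0,0,0,37.7,-33.8,-3,0,0,0,0,37.7,-33.8,-3,0,0,0,9.9,54.3,-81.4,-3,0,0,0,9.9,54.3,-81.4,-3,0,0,0,9.9,54.3,-81.4,-3,0,0,0,9.9,54.3,-81.4,-3,0,0,0,9.9,54.3,-81.4,-3,0,0,0,9.9,54.3,-81.4,-3,0,0,0,9.9,54.3,-81.4,-3,0],
  "grip_force": 30
}}

```text
clock: 1.77
tcp_pos: [0.4509, 0.1427, 0.2782]
tool_rot: [0.0, 0.997, 0.078, -0.0]
ft_force: [0.9, 0.7, -0.3]
width: 0.0426
gripper_force: 0.0
```

{"name": "jog_arm", "arguments": {
  "motion": [0,0,0,3.5,-20,12,0,0,0,0,3.5,-20,12,0,0,0,0,3.5,-20,12,0,0,0,0,3.5,-20,12,0,0,0,0,3.5,-20,12,0,0,0,0,3.5,-20,12,0,0,0,0,3.5,-20,12,0,0,0,0,3.5,-20,12,0,0,0,0,3.5,-20,12,0,0,0,0,3.5,-20,12,0]
}}

```text
clock: 2.6
tcp_pos: [0.4557, 0.3422, 0.1588]
tool_rot: [0.001, 0.997, 0.077, 0.0]
ft_force: [0.1, -0.4, 0.4]
width: 0.0427
gripper_force: 0.0
```

```bash
python3 - <<'E'
from h import *
import pickle
c=cam("wrist");cv2.imwrite("pics/w1.png",c["image"]);pickle.dump(c,open("w1.pkl","wb"))
s=sense();print(s["tcp_pos"],s["joints"],c["tw"],c["T_tool_cam"])
E
```

```text
[0.45579547 0.34225707 0.15893443] [-0.6842602   0.73730722 -0.07020562  1.82127156  0.08743512  0.58575965
 -2.22639891] [0.53002485 0.35368441 0.28468435] [[-7.61892973e-04  9.55415041e-01  2.95265169e-01  7.52951294e-02]
 [ 9.99999427e-01  5.05965682e-04  9.43170219e-04  1.63997259e-04]
 [ 7.51724970e-04  2.95265718e-01 -9.55414879e-01 -1.25896268e-01]
 [ 0.00000000e+00  0.00000000e+00  0.00000000e+00  1.00000000e+00]]
```

View pics/w1.png

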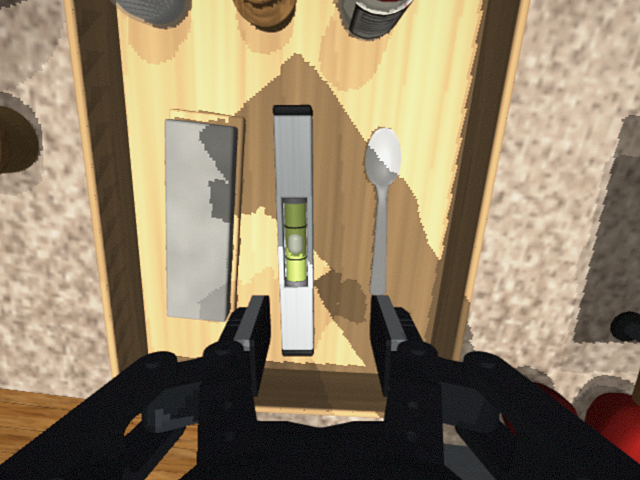

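The wrist view shows the level with its far end at (293,106), near end at (297,354) and vial at about (295,243). The whetstone is to its left and the spoon to its right.

```bash
python3 - <<'E'
from h import *
import pickle
c=pickle.load(open("w1.pkl","rb"))
a=atz(c,293,106,.044);b=atz(c,297,354,.044)
print(a,b,(a+b)/2,np.linalg.norm(a-b),"yaw",np.degrees(np.arctan2(*(a-b)[[1,0]])),atz(c,295,243,.044))
s=sense();m=(a+b)/2;m[2]=.033;Rt=rot(s["tool_rot"]);print(Rt.T@(m-s["tcp_pos"])*100, "toolyaw",np.degrees(np.arctan2(Rt[1,0],Rt[0,0])))
E
```

```text
[0.54175357 0.37218199 0.044     ] [0.36690468 0.34601459 0.044     ] [0.45432913 0.35909829 0.044     ] 0.1767961187597635 yaw 8.511555036699384 [0.45418847 0.35922329 0.044     ]
[ 0.10241779 -1.69678608 12.59217993] toolyaw 8.799062146755636
```

{"name": "jog_arm", "arguments": {
  "motion": [0,0,0,0.1,-1.6,6,0,0,0,0,0.1,-1.6,6,0,0,0,0,0.1,-1.6,10,0,0,0,0,0.1,-1.6,10,0,0,0,0,0.1,-1.6,11.5,0,0,0,0,0.1,-1.6,12.6,0,0,0,0,0.1,-1.6,12.6,0,0,0,0,0.1,-1.6,12.6,0,0,0,0,0.1,-1.6,12.6,0.7,0,0,0,0.1,-1.6,12.6,0.7,0,0,0,0.1,-1.6,12.6,0.7,0,0,0,0.1,-1.6,12.6,0.7,0,0,0,0.1,-1.6,12.6,0.7],
  "grip_force": 30
}}

```text
clock: 3.73
tcp_pos: [0.4544, 0.3602, 0.034]
tool_rot: [-0.0, 0.997, 0.078, 0.001]
ft_force: [-0.3, -0.1, 7.3]
width: 0.0234
gripper_force: 31.7
```

{"name": "jog_arm", "arguments": {
  "motion": [0,0,0,0,0,-1,0.7,0,0,0,0,0,-3,0.7,0,0,0,0,0,-12,0.7,0,0,0,0,0,-12,0.7,0,0,0,0,0,-22,0.7,0,0,0,0,0,-22,0.7,0,0,0,0,0,-22,0.7,0,0,0,0,0,-22,0.7,0,0,-90,-2.1,47.7,-22,0.7,0,0,-90,-2.1,47.7,-22,0.7,0,0,-90,-2.1,47.7,-22,0.7,0,0,-90,-2.1,47.7,-22,0.7,0,0,-90,-2.1,47.7,-22,0.7,0,0,-90,-2.1,47.7,-22,0.7,0,0,-90,-2.1,47.7,-22,0.7,0,0,-90,-2.1,47.7,-22,0.7,0,0,-90,-2.1,47.7,-22,0.7,0,0,-90,-2.1,47.7,-22,0.7,0,0,-90,-2.1,47.7,-22,0.7,0,0,-90,-2.1,47.7,-22,0.7],
  "grip_force": 50
}}

```text
clock: 5.4
tcp_pos: [0.5051, -0.122, 0.251]
tool_rot: [0.0, 0.677, 0.736, -0.003]
ft_force: [0.0, -0.9, -4.1]
width: 0.0233
gripper_force: 50.1
```

{"name": "jog_arm", "arguments": {
  "motion": [0,0,0,0,0,3,0.7,0,0,0,0,0,3,0.7,0,0,0,0,0,3,0.7,0,0,0,0,0,3,0.7]
}}

```text
clock: 5.73
tcp_pos: [0.5066, -0.1131, 0.2226]
tool_rot: [-0.001, 0.676, 0.737, 0.0]
ft_force: [1.4, 0.6, -2.4]
width: 0.0232
gripper_force: 50.4
```

```bash
python3 - <<'E'
from h import *
import pickle
c=cam("wrist");cv2.imwrite("pics/w2.png",c["image"]);pickle.dump(c,open("w2.pkl","wb"))
s=sense();Rt=rot(s["tool_rot"]);print(s["clock"],s["tcp_pos"],"toolyaw",np.degrees(np.arctan2(Rt[1,0],Rt[0,0])),s["joints"])
E
```

```text
5.7833 [ 0.50717086 -0.11299066  0.22313543] toolyaw 95.01293450535299 [ 0.47095495  0.63143219 -0.55185291  1.89870726  0.4745166   0.74290851
 -0.26414839]
```

View pics/w2.png

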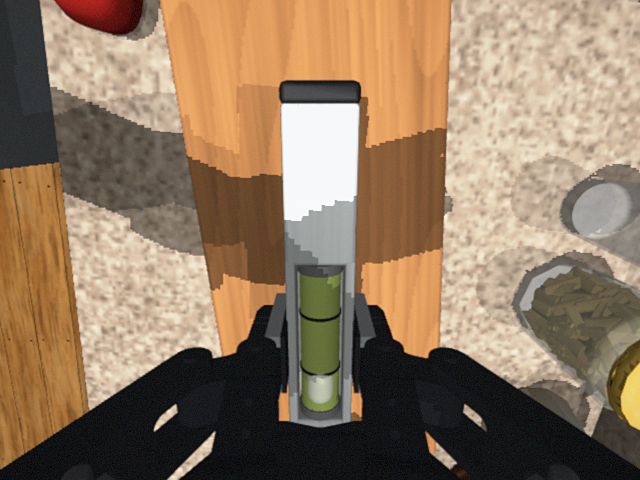

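The wrist view shows the level held straight. Board edges run from (163,0) to (215,300) on the left and from (451,0) to (440,330) on the right.

```bash
python3 - <<'E'
from h import *
import pickle
c=pickle.load(open("w2.pkl","rb"))
P=[atz(c,*e,.079) for e in [(163,0),(215,300),(451,0),(440,330)]]
d1=P[0]-P[1];d2=P[2]-P[3]
for d in(d1,d2):print("edge yaw",np.degrees(np.arctan2(d[1],d[0])))
yaw=np.mean([np.arctan2(d[1],d[0]) for d in(d1,d2)])
n=np.array([np.sin(yaw),-np.cos(yaw)]);l=np.array([np.cos(yaw),np.sin(yaw)])
o=[p[:2]@n for p in P];print("offs",o,"width",np.mean(o[2:])-np.mean(o[:2]))
s=sense();mid=np.mean([np.mean(o[:2]),np.mean(o[2:])])
k=np.array([.5376,-.307]);print("tcp off n",s["tcp_pos"][:2]@n-mid,"knob off n",k@n-mid,"along tcp-knob",(s["tcp_pos"][:2]-k)@l)
tgt=n*mid+l*(k@l+.195);print("target",tgt,np.degrees(yaw))
Rt=rot(s["tool_rot"]);print(Rt.T@(np.r_[tgt,.105]-s["tcp_pos"])*100)
E
```

```text
edge yaw 99.16067568014047
edge yaw 98.77220540151565
offs [np.float64(0.39311872624135463), np.float64(0.393836560576224), np.float64(0.5771700548507193), np.float64(0.5763599890570571)] width 0.1832873785450989
tcp off n -0.001758465233801798 knob off n -0.001938682446510076 along tcp-knob 0.196381071360417
target [ 0.50912309 -0.11408078] 98.96644054082806
[-0.12969628  0.17432371 11.81366122]
```

{"name": "jog_arm", "arguments": {
  "motion": [0,0,-4,-0.1,0.2,4,0.7,0,0,-4,-0.1,0.2,8,0.7,0,0,-4,-0.1,0.2,9.5,0.7,0,0,-4,-0.1,0.2,10.5,0.7,0,0,-4,-0.1,0.2,11.2,0.7,0,0,-4,-0.1,0.2,11.2,0.7,0,0,-4,-0.1,0.2,11.4,0.7,0,0,-4,-0.1,0.2,11.6,0.7,0,0,-4,-0.1,0.2,11.6,0.7,0,0,-4,-0.1,0.2,11.6,0.7],
  "grip_force": 40
}}

```text
clock: 6.62
tcp_pos: [0.5094, -0.1155, 0.107]
tool_rot: [0.001, 0.65, 0.76, 0.0]
ft_force: [0.3, 0.1, -2.5]
width: 0.0231
gripper_force: 50.5
```

{"name": "jog_arm", "arguments": {
  "motion": [0,0,0,0,0,0.1,0.7,0,0,0,0,0,0.2,0.7,0,0,0,0,0,0.2,0.7]
}}

```text
clock: 6.87
tcp_pos: [0.5093, -0.1156, 0.1046]
tool_rot: [0.0, 0.65, 0.76, 0.0]
ft_force: [0.2, -1.3, 1.9]
width: 0.0236
gripper_force: 51.1
```

{"name": "jog_arm", "arguments": {
  "motion": [0,0,0,0,0,0.1,0.7,0,0,0,0,0,0.15,0.7,0,0,0,0,0,0.15,0.7]
}}

```text
clock: 7.12
tcp_pos: [0.5094, -0.1158, 0.1039]
tool_rot: [0.001, 0.65, 0.76, 0.0]
ft_force: [-1.7, -0.9, 11.3]
width: 0.0231
gripper_force: 52.3
```

{"name": "jog_arm", "arguments": {
  "motion": [0,0,0,0,0,0.1,0.7,0,0,0,0,0,0.2,0.7,0,0,0,0,0,0.2,0.7,0,0,0,0,0,0.2,0.7,0,0,0,0,0,0.2,0.7,0,0,0,0,0,0.2,0.7]
}}

```text
clock: 7.62
tcp_pos: [0.5094, -0.1158, 0.1038]
tool_rot: [0.002, 0.65, 0.76, -0.0]
ft_force: [-5.3, -1.8, 30.4]
width: 0.0238
gripper_force: 54.9
```

{"name": "jog_arm", "arguments": {
  "motion": [0,0,0,0,0,0,0.7,0,0,0,0,0,0,0.7,0,0,0,0,0,0,0.7,0,0,0,0,0,0,0.7,0,0,0,0,0,-0.2,0.7,0,0,0,0,0,-0.2,0.7,0,0,0,0,0,-0.2,-0.1,0,0,0,0,0,-0.2,-0.1,0,0,0,0,0,-0.2,-0.1,0,0,0,0,0,-0.2,-0.1,0,0,0,0,0,-0.2,-0.1,0,0,0,0,0,-2,-0.1,0,0,0,0,0,-5,-0.1,0,0,0,0,0,-10,-0.1,0,0,0,0,0,-10,-0.1,0,0,0,0,0,-10,-0.1]
}}

```text
clock: 8.95
tcp_pos: [0.511, -0.1154, 0.2036]
tool_rot: [0.003, 0.65, 0.76, 0.002]
ft_force: [-0.3, -0.7, -0.3]
width: 0.0467
gripper_force: 0.0
```

```bash
python3 - <<'E'
from h import *
import pickle
c=cam("wrist");t=cam("top");pickle.dump(c,open("w3.pkl","wb"));pickle.dump(t,open("t3.pkl","wb"))
b=cv2.resize(t["image"][205:305,320:495],None,fx=3.6,fy=3.6,interpolation=cv2.INTER_CUBIC)
a=cv2.resize(c["image"],(320,240))
b=cv2.copyMakeBorder(b,0,0,0,800-b.shape[1],cv2.BORDER_CONSTANT)
a=cv2.copyMakeBorder(a,0,0,0,480,cv2.BORDER_CONSTANT);cv2.imwrite("pics/w3.png",np.vstack([a,b])[:600])
s=sense();print(s["tcp_pos"],s["tool_rot"],s["ft_force"],s["joints"])
E
```

```text
[ 0.50863667 -0.11565206  0.20050219] [ 7.37360908e-05  6.50358608e-01  7.59627298e-01 -2.07943250e-04] [ 0.28686909 -0.06557883 -0.67567553] [ 0.47100108  0.66970357 -0.55063908  1.91481897  0.52634773  0.70403966
 -0.23990983]
```

View pics/w3.png

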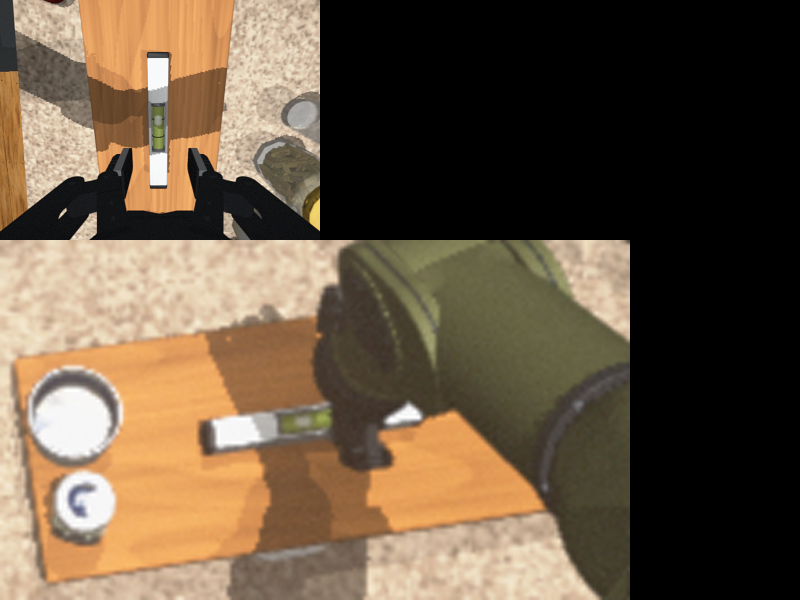

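The level lies along the middle of the shelf. The bubble stands toward the board's +y end. I'll measure it in an enlarged crop.

```bash
python3 - <<'E'
from h import *
import pickle
c=pickle.load(open("w3.pkl","rb"))
b=cv2.resize(c["image"][195:315,285:350],None,fx=5,fy=5,interpolation=cv2.INTER_CUBIC);cv2.imwrite("pics/w4.png",b)
for u,v in[(316,107),(317,373)]: print(atz(c,u,v,.116))
E
```

```text
[ 0.49595373 -0.02929787  0.116     ]
[ 0.52234805 -0.19860554  0.116     ]
```

View pics/w4.png

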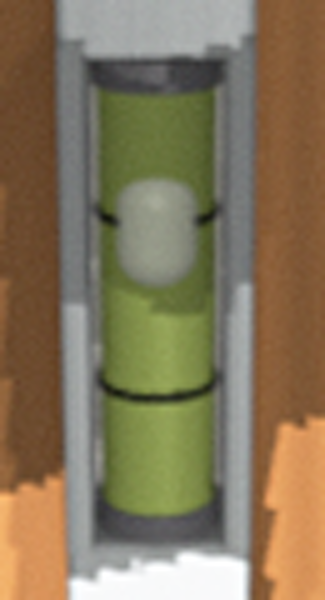

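Bubble middle is at row 233 and the lines are at rows 222 and 397, so the bubble is about 10 mm off toward +y. That needs about 1.5 rad clockwise. Next I move over the knob.

{"name": "jog_arm", "arguments": {
  "motion": [0,0,-60,-19.4,-0.1,0,-1,0,0,-60,-19.4,-0.1,0,-1,0,0,-60,-19.4,-0.1,0,-1,0,0,-60,-19.4,-0.1,0,-1,0,0,-60,-19.4,-0.1,0,-1,0,0,-60,-19.4,-0.1,0,-1,0,0,-60,-19.4,-0.1,0,-1,0,0,-60,-19.4,-0.1,0,-1,0,0,-60,-19.4,-0.1,0,-1,0,0,-60,-19.4,-0.1,0,-1,0,0,-60,-19.4,-0.1,0,-1,0,0,-60,-19.4,-0.1,0,-1,0,0,-60,-19.4,-0.1,0,-1]
}}

```text
clock: 10.13
tcp_pos: [0.5377, -0.307, 0.2002]
tool_rot: [-0.0, 0.184, 0.983, -0.0]
ft_force: [-0.2, -0.4, -1.2]
width: 0.0853
gripper_force: 0.0
```

```bash
python3 - <<'E'
from h import *
import pickle
c=cam("wrist");pickle.dump(c,open("w5.pkl","wb"));cv2.imwrite("pics/w5.png",c["image"])
s=sense();Rt=rot(s["tool_rot"]);print(s["clock"],s["tcp_pos"],np.degrees(np.arctan2(Rt[1,0],Rt[0,0])),s["joints"],s["ft_force"])
E
```

```text
10.1833 [ 0.53781514 -0.30702293  0.20050282] 158.85906803369474 [ 0.8877131   0.86289476 -0.85570494  1.61190013  0.73923639  1.01928604
  1.00083145] [0.48844048 1.06892744 0.23141547]
```

View pics/w5.png

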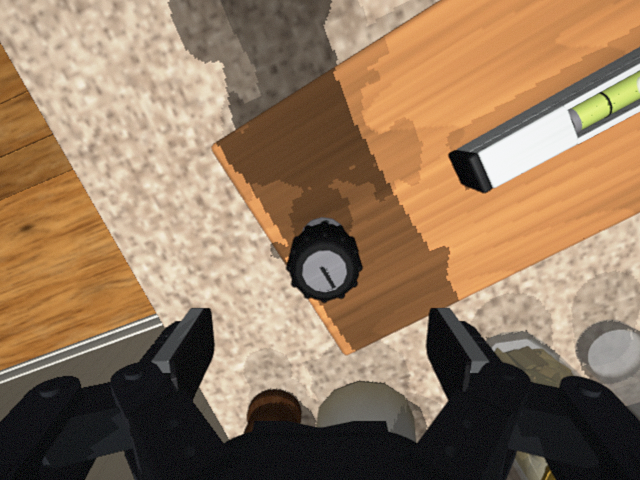

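The knob top is centred at (325,270) between the open fingers.

```bash
python3 - <<'E'
from h import *
import pickle
c=pickle.load(open("w5.pkl","rb"));s=sense()
k=atz(c,325,270,.136);print(k, rot(s["tool_rot"]).T@(k-s["tcp_pos"])*100)
E
```

```text
[ 0.53768184 -0.304088    0.136     ] [0.11539089 0.2709889  6.45024874]
```

{"name": "jog_arm", "arguments": {
  "motion": [0,0,0,0.1,0.2,3,-1,0,0,0,0.1,0.2,5,-1,0,0,0,0.1,0.2,7,-1,0,0,0,0.1,0.2,8,-1,0,0,0,0.1,0.2,8,-1,0,0,0,0.1,0.2,8,0.5,0,0,0,0.1,0.2,8,0.5,0,0,0,0.1,0.2,8,0.5,0,0,0,0.1,0.2,8,0.5,0,0,0,0.1,0.2,8,0.5,0,0,0,0.1,0.2,8,0.5],
  "grip_force": 60
}}

```text
clock: 11.1
tcp_pos: [0.5386, -0.3049, 0.1218]
tool_rot: [0.001, 0.183, 0.983, -0.0]
ft_force: [0.3, 1.6, 2.7]
width: 0.0427
gripper_force: 60.3
```

{"name": "jog_arm", "arguments": {
  "motion": [0,0,0,0,0,0.2,0.5,0,0,0,0,0,0.4,0.5,0,0,0,0,0,0.6,0.5,0,0,0,0,0,0.7,0.5,0,0,0,0,0,0.7,0.5]
}}

```text
clock: 11.52
tcp_pos: [0.5386, -0.3049, 0.1151]
tool_rot: [0.001, 0.183, 0.983, -0.0]
ft_force: [-0.9, 0.2, 11.6]
width: 0.0424
gripper_force: 61.2
```

{"name": "jog_arm", "arguments": {
  "motion": [0,0,5,0,0,0,0.5,0,0,10,0,0,0,0.5,0,0,15,0,0,0,0.5,0,0,20,0,0,0,0.5,0,0,25,0,0,0,0.5,0,0,30,0,0,0,0.5,0,0,35,0,0,0,0.5,0,0,40,0,0,0,0.5,0,0,45,0,0,0,0.5,0,0,50,0,0,0,0.5,0,0,50,0,0,0,0.5,0,0,50,0,0,0,0.5]
}}

```text
clock: 12.52
tcp_pos: [0.5382, -0.3053, 0.1148]
tool_rot: [0.001, 0.582, 0.813, -0.0]
ft_force: [-0.4, 0.8, 8.5]
width: 0.0426
gripper_force: 61.9
```

```bash
python3 - <<'E'
from h import *
import pickle
s=sense();print(s["tcp_pos"],s["ft_force"],s["moment"],s["joints"])
o=[]
for n in("top","side"):
    c=cam(n);pickle.dump(c,open(n+"6.pkl","wb"))
    u,v=map(int,proj(c,[.509,-.114,.116]));print(n,u,v)
    o.append(cv2.resize(c["image"][v-25:v+25,u-33:u+33],(396,300),interpolation=cv2.INTER_CUBIC))
    c0=c["image"]
cv2.imwrite("pics/x6.png",np.hstack(o))
E
```

```text
[ 0.5381907  -0.30532737  0.11477681] [-0.36733261  0.84614934  8.47212046] [0.04731996 0.21918285 0.03445272] [ 0.7493948   0.90849779 -0.5696572   1.67968079  0.67029896  0.75608596
  0.18100477]
top 406 254
side 380 213
```

View pics/x6.png

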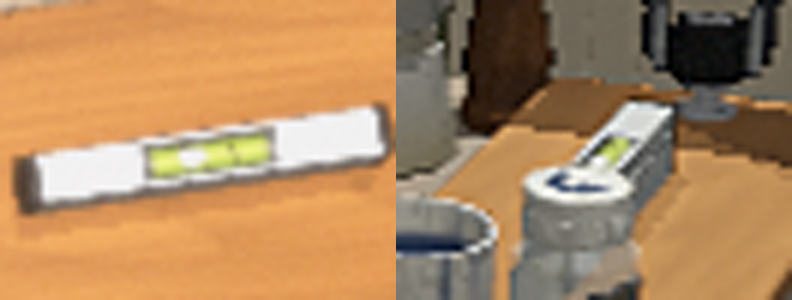

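Top view: vial window at about x 150–273 in the crop, bubble at about (193,158), right line at 232. The bubble is still off toward +y. I'll measure it numerically.

```bash
cat > b.py <<'E'
from h import *
import pickle
def bub(c,mid=(.5091,-.1140,.116),yaw=98.95):
    l=np.array([np.cos(np.radians(yaw)),np.sin(np.radians(yaw)),0]);n=np.array([l[1],-l[0],0])
    t=np.arange(-40,40.1,.5);im=c["image"].astype(np.float32);rows=[]
    for w in (-2,-1,0,1,2):
        uv=np.array([proj(c,np.array(mid)+l*a/1000+n*w/1000) for a in t],np.float32)
        rows.append(cv2.remap(im,uv[:,0][None],uv[:,1][None],cv2.INTER_LINEAR)[0])
    p=np.mean(rows,0)
    return t,p
if __name__=="__main__":
    import sys
    for f in sys.argv[1:]:
        c=cam("top") if f=="now" else pickle.load(open(f,"rb"))
        t,p=bub(c);g=p[:,1]-p[:,0]   # green minus blue: vial high, bubble/bar low
        w=(t>-30)&(t<30);s=t[w];e=g[w]
        print(f,[f"{a:.0f}:{x:.0f}" for a,x in zip(s[::4],e[::4])])
        # window edges at half level
        th=.5*np.percentile(e,85);i=np.where(e>th)[0];lo,hi=s[i[0]],s[i[-1]]
        mid=(lo+hi)/2;k=(s>mid-14)&(s<mid+14);dip=np.clip(.8*np.percentile(e,85)-e[k],0,None)
        print("edges",lo,hi,"mid",mid,"bubble off",(dip*s[k]).sum()/dip.sum()-mid)
E
python3 b.py t3.pkl top6.pkl now
python3 -c "
from plant import sense;s=sense();print(s['moment'],s['ft_force'],s['clock'])"
```

```text
t3.pkl ['-30:11', '-28:10', '-26:8', '-24:8', '-22:9', '-20:9', '-18:13', '-16:28', '-14:52', '-12:68', '-10:74', '-8:75', '-6:75', '-4:67', '-2:56', '0:41', '2:29', '4:22', '6:19', '8:20', '10:21', '12:25', '14:39', '16:50', '18:54', '20:55', '22:48', '24:32', '26:17', '28:8']
edges -15.0 24.5 mid 4.75 bubble off 3.0017242546340404
top6.pkl ['-30:86', '-28:103', '-26:107', '-24:109', '-22:108', '-20:106', '-18:103', '-16:94', '-14:86', '-12:98', '-10:103', '-8:103', '-6:104', '-4:88', '-2:58', '0:21', '2:8', '4:3', '6:3', '8:8', '10:27', '12:73', '14:94', '16:104', '18:105', '20:103', '22:90', '24:62', '26:28', '28:7']
edges -29.5 25.0 mid -2.25 bubble off 7.316539269515315
now ['-30:85', '-28:102', '-26:106', '-24:108', '-22:109', '-20:106', '-18:102', '-16:92', '-14:85', '-12:99', '-10:104', '-8:104', '-6:94', '-4:60', '-2:16', '0:9', '2:6', '4:3', '6:4', '8:29', '10:60', '12:91', '14:102', '16:107', '18:107', '20:104', '22:90', '24:63', '26:29', '28:7']
edges -29.5 25.0 mid -2.25 bubble off 5.661912557518303
[0.08468255 0.23861139 0.00786947] [-0.11862548  0.11677392  8.23820642] 12.6667
```

{"name": "jog_arm", "arguments": {
  "motion": [0,0,5,0,0,0,0.5,0,0,10,0,0,0,0.5,0,0,15,0,0,0,0.5,0,0,20,0,0,0,0.5,0,0,25,0,0,0,0.5,0,0,25,0,0,0,0.5,0,0,25,0,0,0,0.5,0,0,25,0,0,0,0.5,0,0,25,0,0,0,0.5,0,0,25,0,0,0,0.5,0,0,25,0,0,0,0.5,0,0,25,0,0,0,0.5,0,0,25,0,0,0,0.5]
}}

```text
clock: 13.75
tcp_pos: [0.5379, -0.3053, 0.1147]
tool_rot: [0.001, 0.744, 0.668, -0.0]
ft_force: [-1.3, 0.9, 8.1]
width: 0.0424
gripper_force: 62.0
```

```bash
python3 b.py now; python3 -c "
from plant import sense;s=sense();print(s['moment'],s['ft_force'],s['clock'])"
```

```text
now ['-30:84', '-28:102', '-26:106', '-24:108', '-22:108', '-20:107', '-18:103', '-16:94', '-14:87', '-12:96', '-10:91', '-8:75', '-6:30', '-4:11', '-2:5', '0:4', '2:6', '4:13', '6:36', '8:65', '10:93', '12:102', '14:104', '16:105', '18:107', '20:104', '22:91', '24:64', '26:30', '28:8']
edges -29.5 25.0 mid -2.25 bubble off 2.796199889829791
[ 0.08597862  0.32761381 -0.00479314] [-1.36471108  0.51737841  9.55027291] 13.8
```

{"name": "jog_arm", "arguments": {
  "motion": [0,0,5,0,0,0,0.5,0,0,10,0,0,0,0.5,0,0,15,0,0,0,0.5,0,0,20,0,0,0,0.5,0,0,24,0,0,0,0.5,0,0,24,0,0,0,0.5,0,0,24,0,0,0,0.5,0,0,24,0,0,0,0.5,0,0,24,0,0,0,0.5,0,0,24,0,0,0,0.5,0,0,24,0,0,0,0.5,0,0,24,0,0,0,0.5,0,0,24,0,0,0,0.5,0,0,24,0,0,0,0.5,0,0,24,0,0,0,0.5,0,0,24,0,0,0,0.5]
}}

```text
clock: 15.13
tcp_pos: [0.5376, -0.3053, 0.1146]
tool_rot: [0.0, 0.867, 0.499, -0.0]
ft_force: [-1.3, 1.1, 9.0]
width: 0.0426
gripper_force: 62.0
```

```bash
cat > c.py <<'E'
from h import *
c=cam("top");u,v=map(int,proj(c,[.509,-.114,.116]))
cv2.imwrite("pics/x7.png",cv2.resize(c["image"][v-20:v+20,u-35:u+35],(770,440),interpolation=cv2.INTER_CUBIC))
E
python3 b.py now; python3 c.py; python3 -c "
from plant import sense;s=sense();print(s['moment'],s['ft_force'],s['clock'],s['joint_velocities'].round(3) if hasattr(s['joint_velocities'],'round') else 0)"
```

```text
now ['-30:84', '-28:102', '-26:104', '-24:106', '-22:108', '-20:107', '-18:104', '-16:94', '-14:84', '-12:79', '-10:51', '-8:14', '-6:6', '-4:4', '-2:3', '0:7', '2:32', '4:60', '6:69', '8:80', '10:93', '12:101', '14:104', '16:106', '18:105', '20:102', '22:89', '24:63', '26:30', '28:8']
edges -29.5 25.0 mid -2.25 bubble off -0.24839761397013138
[ 0.12257782  0.35608928 -0.02539804] [-1.50813802  0.39904298  8.75584801] 15.2333 [-0.     0.001  0.002 -0.     0.     0.001  0.   ]
```

View pics/x7.png

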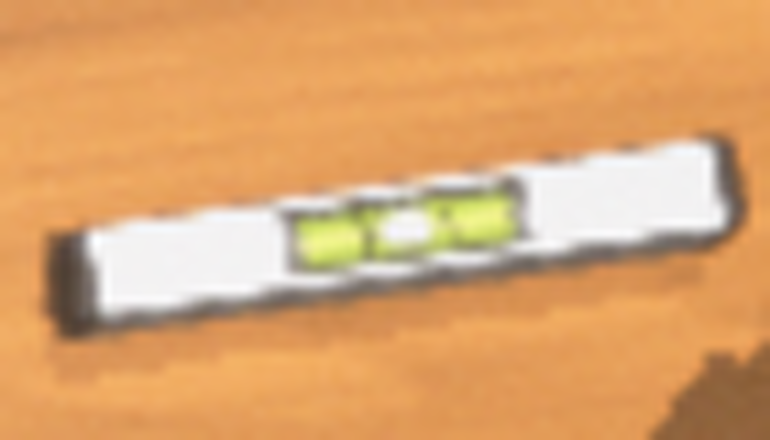

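The bubble at (407,228) is midway between the lines at 370 and 447. The knob is held down with about 9 N, so I'm handing in.

```bash
python3 -c "
from plant import finish_job;print(finish_job())"
```

```text
the job is handed in; nothing more can be done
None
```

I handed in the job at about 15 s: the level is bedded on the middle of the shelf, the bubble stands midway between the two lines, and the gripper is still holding the knob pushed down.

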